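Screw the spout elbow onto the jam filler

ROBOT

A 6-joint arm with a two-finger parallel gripper is mounted at the origin on a cart in front of the work surface, level with it; the furniture and walls round the work are solid. World frame = base frame: x ahead of the robot, y to its left, z up, the work surface at z = 0. Lengths are in m, angles in rad, forces in N, time in s.
With the tool pointing down it reaches from about 0.325 to 0.925 m from the base axis. Payload 3.1 kg.
Tool frame: the origin (TCP) lies at the very end of the fingers, on their centre line; the grasp point (between the pads) lies 19 mm behind it (bot.tcp_to_grasp is the distance from the TCP to the grasp point, in m); z points along the fingers, y is the line along which they close (so a half turn about z gives the same grasp; the last joint's range is limited). The gripper opens to 85 mm and grips with 20 to 120 N. Pads are 22 mm wide; open, the fingers measure 114 mm over their backs; the gripper's body (76 mm by 85 mm) begins 54 mm behind the grasp point. The pads swing forward as they close: fully open they stand 13 mm farther back than shut.
Start: joints at [-1.434, 0.217, 1.613, -0, 1.311, -0.112], TCP at [0.154, -0.606, 0.231] pointing down, gripper open.
Joint ranges: [-2.75, 2.75], [-0.78, 2.1], [0.31, 2.55], [-1.13, 4.27], [0.13, 2.63], [-2.58, 2.58]. Speed limits (rad/s): [2.79, 2.79, 3.14, 3.14, 3.14, 3.14].

INTERFACE

Orientations are given as [roll, pitch, yaw] about the fixed x, y, z axes, in that order (R = Rz(yaw) Ry(pitch) Rx(roll)).
In Python, from workcell import bot, eyes, job gives the robot as it stands.
- The arm moves only by the shell command python3 -m creep 'ROWS'. ROWS is JSON, a list of rows, each an object with "dp": the shift along the world's x, y, z in cm, a list of three; "rot": the turn, a rotation vector about the world's x, y, z in rad, a list of three; "claw": the closure in counts, from 0 (fully open) to 255 (shut). In form: [{"dp": [tx, ty, tz], "rot": [ax, ay, az], "claw": claw}, ...]. A call has 1 to 20 rows; each row shifts and turns the commanded pose from where the row before left it; what a row does not reach is not made up. A row lasts 1/12 s, in which the tool goes at most 41.7 mm and 7.16 degrees, less where a joint would pass 70% of its speed; a pose out of reach is approached as far as the arm can. A call is refused whole if a number of a shift passes 4.17 or a number of a turn 0.125, either way. A call with a gripper value outside its range is refused whole. The fingers move at their own pace and stop on an object; the grip force is fixed at half the most. Time passes only in rows, so rows that do not move let the fingers close. It gives the time, the measured TCP pose, the force, the opening and the grip force at its end, in the units of the state.
- bot.get_obs(): the state, without advancing time (a new reading comes with each control period).
- eyes.snapshot(name): name is "scene" or "side" or "wrist"; returns a dict with "image" (420x560x3 uint8, red, green, blue), "z_map" (420x560 float32, m along the optical axis (not along the pixel's ray), 0 where there is no reading), "camera_matrix" (3x3 intrinsics, pixels), "rvec" (rotation vector, rad) and "tvec" (3), from world to camera coordinates, as OpenCV has them; the wrist camera has in their place "T_tool_cam" (4x4, takes a point from camera to tool coordinates, whose origin is the TCP and whose axes are the flange's). Camera axes: x right, y down, z forward; pixel columns grow to the right and rows downward; lengths in m; the calibration is good to about 2 mm. A picture is of the moment at which its call begins: read the wrist's pose just before it.
- job.sign_off(): hands the job in; it is judged then, once.
The state is a dict: "time": time; "joint_positions": joint angles; "joint_velocities": joint speeds; "joint_torque": joint torques, N m; "tool_pos": TCP position; "tcp_rot": TCP orientation; "force": force on the tool from outside, world axes, zero at the start; "wrist_torque": the same for the moment, N m; "opening": opening from 0.0 (shut) to 1.0 (fully open); "gripper_force": force on a finger pad.
Only numpy, scipy, OpenCV 4.12 (cv2) and the standard library are available. Lean on these libraries where they do the work, as an engineer would, in place of code of your own. Each camera call takes 0.05 s, during which the arm holds its last target. There are 200 camera calls.

TASK

Screw the steel spout elbow onto the threaded stub of the jam filler so that in the end its outlet points at the raised arrow on the filler. Start the thread with about a quarter turn and let go of the elbow while its outlet is still well short of the arrow, then take a fresh hold, turn on clockwise until the outlet points at the arrow, and let go. Leave the jars, the sugar shaker and the bread roll where they stand.

Things in the scene. Friction and masses are not known exactly. Their poses are not given: they have to be found in the camera images.
- filler: jam filler, fixed: a round plain steel base 132 mm in diameter, 40 mm high; its deck carries the upright threaded stub in the middle and a raised dark arrow at the rim, pointing outward, in the direction of the filler's -x. Origin: centre of its underside, z up. Two-start right-hand thread, lead 24 mm a turn: turned clockwise seen from above the elbow goes down 3.8 mm a radian.
- stub_top (a point): centre of the stub's top, 96 mm above the worktop, axes as the filler. Stub 38 mm wide over the threads, core 25. Set the elbow on with its outlet about 2.8 rad before the arrow (at yaw -0.34 rad in the filler's frame): it then rests with elbow_body 63 mm above this point. Turning clockwise from there it catches under the thread after 0.3 rad, and points at the arrow after 2.8 rad.
- mark (a point): tip of the raised arrow on the filler's deck, 62 mm from the stub's axis, 47 mm above the worktop. When the elbow rests in the thread with its outlet over the arrow, elbow_body is 52 mm above stub_top (64 mm: it merely lies on the thread, not screwed in; 40 mm: half a turn more was made, from the other thread start, which also counts).
- elbow_body (a point): loose plain steel spout elbow, upright on its collar, 95 mm high, 0.11 to 0.23 kg. This point: centre of its square body (36 mm along x, 24 along y, 24 high; grasp across y), on the axis, 83 mm above the foot. x: along the outlet pipe. Below: neck 21 mm thick, 16 high; collar 52 mm wide, 55 high, open below, bore 41.6 mm wide, 50 deep, four inner lugs, +-y 8 and +-x 14 mm up.
- outlet (a point): centre of the mouth of the elbow's outlet pipe (21 mm in diameter, 26 mm at its rim), 78 mm from the collar's axis along the elbow's x. In the thread the elbow has about 4 mm of free play up and down and 2 mm sideways; it does not unscrew by itself when let go.
- jam_jar: bystander: jar of red jam, 72 mm in diameter, 102 mm high; origin at the centre of its underside
- honey_jar: bystander: jar of honey, 71 mm in diameter, 110 mm high; origin at the centre of its underside
- sugar_shaker: bystander: sugar shaker, 44 mm in diameter, 90 mm high; origin at the centre of its underside
- kaiser: bystander: round bread roll, 98 x 92 x 66 mm; origin at the centre of its underside

How it is judged:
On the way, in this order (a step that is already met when the one before it is completed fails the run):
1. the elbow is started on the thread and let go, its outlet still at least 30 degrees away from the arrow (horizontal distance between elbow_body and stub_top below 0.008 m and z of elbow_body in the frame of stub_top below 0.0608 m and angle between elbow_body's own z axis and vertical below 0.12 rad and (angle between the x axis of elbow_body and the x axis of filler, either way round above 0.52 rad or x of outlet in the frame of filler above 0 m) and contact force between the fingers and elbow below 0.05 N), for 0.2 s.
2. the elbow is taken again (contact force between the fingers and elbow above 2 N), for 0.1 s.
At the end, for the whole second after the job is handed in: The elbow sits upright on the stub, screwed into the thread (its square body less than 58.5 mm above the stub's top, on the stub's axis within 8 mm, upright within 7 degrees), at rest and let go, its outlet pointing at the arrow within 7 degrees (horizontal distance between elbow_body and stub_top below 0.008 m and z of elbow_body in the frame of stub_top below 0.0585 m and angle between elbow_body's own z axis and vertical below 0.12 rad and angle between the x axis of elbow_body and the x axis of filler, either way round below 0.12 rad and x of outlet in the frame of filler below -0.05 m and linear speed of elbow below 0.01 m/s); the robot touches nothing.
It fails at once if a jar, the sugar shaker or the bread roll is pushed more than 20 mm or tipped over (distance of any of jam_jar, honey_jar, sugar_shaker, kaiser from where it was at the start of the episode above 0.02 m or angle between any of jam_jar, honey_jar, sugar_shaker, kaiser's own z axis and vertical above 0.5 rad).
It also fails if it takes over 42 s, if anything falls off the work surface, if the arm or the gripper's body presses on something with over 40 N, if the wrist force passes 120 N, or if a joint passes its speed limit or range.

## Working session

There is one attempt and no reset: what is moved stays moved. The work goes in short steps, Python scripts to look and compute and a shell command to move; the robot and the scene stay as the last step left them, time stands still between calls to the robot, and variables do not carry over. Pictures are saved under pics/ and viewed, at most 10 in all, crops included, and the job is handed in when it is done.

```bash
mkdir -p pics; ls; python3 - <<'E'
from workcell import bot,eyes,job
import cv2,numpy as np
o=bot.get_obs();print({k:np.round(v,3) for k,v in o.items()})
a=[]
for n in("scene","side"):
    s=eyes.snapshot(n);np.savez(f"pics/{n}0.npz",**s);cv2.imwrite(f"pics/{n}0.png",s["image"][...,::-1])
E
```

```text
pics
{'time': np.float64(0.0), 'joint_positions': array([-1.434,  0.218,  1.615,  0.   ,  1.311, -0.112]), 'joint_velocities': array([-0.001, -0.001, -0.001,  0.001, -0.   , -0.   ]), 'joint_torque': array([-1.0000e-03, -3.9685e+01, -3.0386e+01, -0.0000e+00,  1.0000e-02,
       -0.0000e+00]), 'tool_pos': array([ 0.154, -0.605,  0.23 ]), 'tcp_rot': array([-3.139, -0.   ,  0.249]), 'force': array([-0.487,  0.667, -0.055]), 'wrist_torque': array([0.018, 0.013, 0.026]), 'gripper_force': np.float64(0.0), 'opening': np.float64(1.0)}
```

View pics/scene0.png

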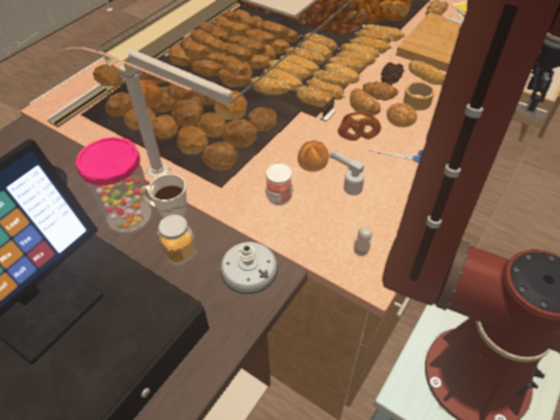

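View pics/side0.png

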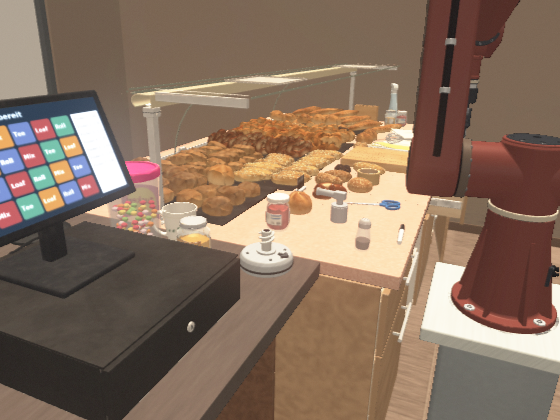

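The scene view shows the filler at about (249,265) with its arrow towards (263,274). The elbow is at (353,180) with its outlet towards (333,157), the kaiser at (313,155), the jam jar at (279,183), the honey jar at (177,240) and the shaker at (363,240). The side view agrees.

```bash
cat > h.py <<'E'
import numpy as np,cv2
from scipy.spatial.transform import Rotation as Ro
def cloud(s,T=None):
    K=s["camera_matrix"];z=s["z_map"];v,u=np.mgrid[:z.shape[0],:z.shape[1]]
    c=np.stack([(u-K[0,2])/K[0,0]*z,(v-K[1,2])/K[1,1]*z,z],-1)
    if T is not None: w=c@T[:3,:3].T+T[:3,3]
    else:
        R=cv2.Rodrigues(np.asarray(s["rvec"],float))[0]; w=(c-np.ravel(s["tvec"]))@R
    w[z==0]=np.nan
    return w
def wristT(o,s):
    T=np.eye(4);T[:3,:3]=Ro.from_euler('xyz',o["tcp_rot"]).as_matrix();T[:3,3]=o["tool_pos"]
    return T@s["T_tool_cam"]
def ray(s,u,v,h,T=None):
    K=s["camera_matrix"];d=np.array([(u-K[0,2])/K[0,0],(v-K[1,2])/K[1,1],1])
    if T is None:
        R=cv2.Rodrigues(np.asarray(s["rvec"],float))[0];o=-R.T@np.ravel(s["tvec"]);d=R.T@d
    else: o=T[:3,3];d=T[:3,:3]@d
    return o+d*(h-o[2])/d[2]
E
python3 - <<'E'
from h import *
s=dict(np.load("pics/scene0.npz"));w=cloud(s)
for n,u,v in [("fill",249,265),("stub",247,248),("arrowtip",266,276),("elb",354,172),("outlet",335,157),("kaiser",313,155),("jam",279,172),("honey",174,226),("shaker",364,232),("mug",165,190),("table",310,220)]:
    print(n,np.round(w[v,u],3))
for n,u,v,h in [("stub",246.5,246,.096),("tip",267,276,.047),("elb",355,170,.095),("out",333,156,.083),("k",313,148,.066),("jam",279,172,.1),("hon",174,226,.11),("shaker",364,231,.09)]: print(n,np.round(ray(s,u,v,h),3))
cv2.imwrite("pics/c1.png",cv2.resize(s["image"][130:300,220:400,::-1],None,fx=4,fy=4,interpolation=2)[:600])
s=dict(np.load("pics/side0.npz"));cv2.imwrite("pics/c2.png",cv2.resize(s["image"][170:280,220:400,::-1],None,fx=4,fy=4,interpolation=2))
E
```

```text
fill [0.527 0.062 0.045]
stub [0.535 0.054 0.096]
arrowtip [0.474 0.069 0.052]
elb [ 0.459 -0.309  0.072]
outlet [ 0.522 -0.319  0.085]
kaiser [ 0.591 -0.322  0.054]
jam [ 0.607 -0.18   0.098]
honey [0.703 0.106 0.112]
shaker [ 0.341 -0.136  0.088]
mug [0.84  0.003 0.057]
table [ 0.499 -0.161 -0.001]
stub [0.539 0.05  0.096]
tip [0.474 0.065 0.047]
elb [ 0.451 -0.296  0.095]
out [ 0.53  -0.321  0.083]
k [ 0.6   -0.335  0.066]
jam [ 0.607 -0.179  0.1  ]
hon [0.704 0.105 0.11 ]
shaker [ 0.341 -0.137  0.09 ]
```

View pics/c1.png

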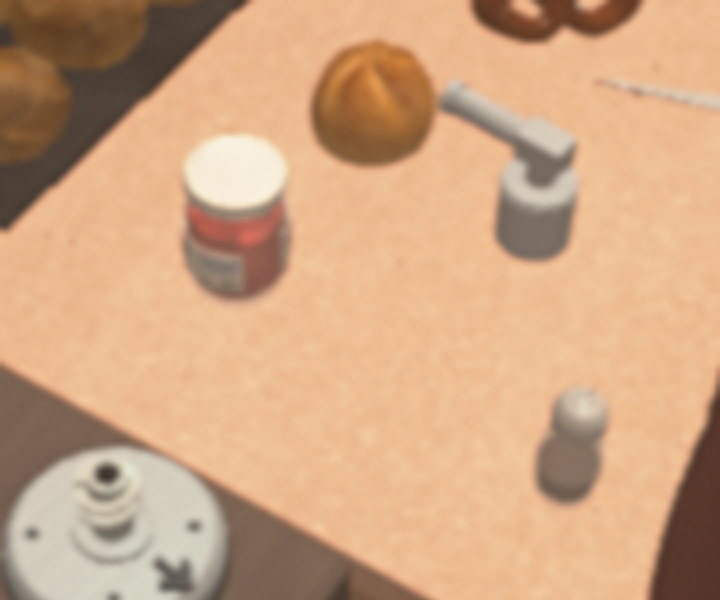

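The crop shows the elbow's square body top at about scene pixel (357,164) and the pipe mouth at (333,154). The arrow points away from the stub towards the lower right. I'll use the flipped grasp (tool yaw = elbow yaw + π) so joint 6 has range left for the screwing. Next I'll move above the elbow.

```bash
python3 -m creep '[{"dp":[1.5,1.5,0],"rot":[0,0,0.125],"claw":0},{"dp":[1.5,1.5,0],"rot":[0,0,0.125],"claw":0},{"dp":[1.5,1.5,0],"rot":[0,0,0.125],"claw":0},{"dp":[1.5,1.5,0],"rot":[0,0,0.125],"claw":0},{"dp":[1.5,1.5,0],"rot":[0,0,0.125],"claw":0},{"dp":[1.5,1.5,0],"rot":[0,0,0.125],"claw":0},{"dp":[1.5,1.5,0],"rot":[0,0,0.125],"claw":0},{"dp":[1.5,1.5,0],"rot":[0,0,0.125],"claw":0},{"dp":[1.5,1.5,0],"rot":[0,0,0.125],"claw":0},{"dp":[1.5,1.5,0],"rot":[0,0,0.125],"claw":0},{"dp":[1.5,1.5,0],"rot":[0,0,0.125],"claw":0},{"dp":[1.5,1.5,0],"rot":[0,0,0.125],"claw":0},{"dp":[1.5,1.5,0],"rot":[0,0,0.125],"claw":0},{"dp":[1.5,1.5,0],"rot":[0,0,0.125],"claw":0},{"dp":[1.5,1.5,0],"rot":[0,0,0.125],"claw":0},{"dp":[1.5,1.5,0],"rot":[0,0,0.125],"claw":0},{"dp":[1.5,1.5,0],"rot":[0,0,0.125],"claw":0},{"dp":[1.5,1.5,0],"rot":[0,0,0.125],"claw":0},{"dp":[1.5,1.5,0],"rot":[0,0,0.125],"claw":0},{"dp":[0,0,0],"rot":[0,0,0],"claw":0}]'
python3 - <<'E'
from h import *
from workcell import bot,eyes
o=bot.get_obs();s=eyes.snapshot("wrist");np.savez("pics/w1.npz",T=wristT(o,s),**s);cv2.imwrite("pics/w1.png",s["image"][...,::-1])
print(np.round(o["joint_positions"],3),np.round(wristT(o,s),3))
E
```

```text
time: 1.77
tool_pos: [0.4407, -0.318, 0.2307]
tcp_rot: [3.139, -0.001, 2.63]
force: [-0.3, 0.2, 1.0]
opening: 1.002
gripper_force: 0.0
[-0.755  0.044  1.807  0.002  1.292 -1.816] [[ 0.489  0.838  0.243  0.38 ]
 [ 0.872 -0.47  -0.135 -0.285]
 [ 0.001  0.278 -0.96   0.375]
 [ 0.     0.     0.     1.   ]]
```

View pics/w1.png

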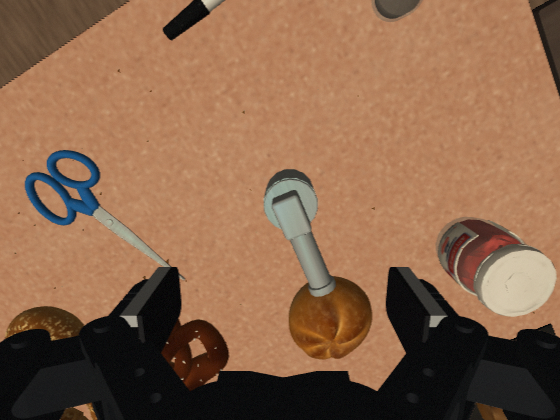

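The wrist view shows the elbow's body top at about (291,215) and the pipe running to its mouth at (321,288). The kaiser lies just beyond the mouth, and the jam jar is well to the right.

```bash
python3 - <<'E'
from h import *
s=dict(np.load("pics/w1.npz"));w=cloud(s,s["T"])
r=w[150:310,240:350].reshape(-1,3)
g=s["image"].astype(int);sat=(g.max(-1)-g.min(-1))[150:310,240:350].ravel()
m=(sat<40)&(r[:,2]>.088)&(r[:,2]<.105);b=r[m]
print(m.sum(),np.percentile(b[:,2],[5,50,95]))
a=cv2.minAreaRect(np.float32(b[b[:,2]>np.median(b[:,2])-.002][:,:2]*1000));print(a)
p=r[(sat<40)&(r[:,2]>.075)&(r[:,2]<.12)];
_,_,V=np.linalg.svd(p[:,:2]-p[:,:2].mean(0));d=V[0]*np.sign(V[0][0]);print("yaw",np.arctan2(d[1],d[0]))
c=np.array(a[0])/1000;t=(p[:,:2]-c)@d;print("extent",np.percentile(t,[0.5,99.5]))
for u,v in[(272,200),(300,192),(312,232),(288,240)]:print(ray(s,u,v,.095,s["T"])[:2])
col=r[(sat<40)&(r[:,2]>.045)&(r[:,2]<.06)];print("collar",cv2.minEnclosingCircle(np.float32(col[:,:2]*1000)))
E
```

```text
2576 [0.08999466 0.09499754 0.09739912]
((490.0717468261719, -325.5931091308594), (23.92116355895996, 95.68924713134766), 83.19364929199219)
yaw -0.1158767940793129
extent [-0.0478118   0.04670047]
[ 0.43896143 -0.32887757]
[ 0.44434094 -0.30538092]
[ 0.48007136 -0.31315757]
[ 0.47642699 -0.33451839]
collar ((459.6651916503906, -322.08978271484375), 26.028745651245117)
```

```bash
python3 -m creep '[{"dp":[0.5,-0.1,0],"rot":[0,0,0.1],"claw":0},{"dp":[0.5,-0.1,0],"rot":[0,0,0.1],"claw":0},{"dp":[0.5,-0.1,-1],"rot":[0,0,0.1],"claw":0},{"dp":[0.43,-0.1,-2],"rot":[0,0,0.09],"claw":0},{"dp":[0,0,-2.5],"rot":[0,0,0],"claw":0},{"dp":[0,0,-2.5],"rot":[0,0,0],"claw":0},{"dp":[0,0,-2.5],"rot":[0,0,0],"claw":0},{"dp":[0,0,-2.5],"rot":[0,0,0],"claw":0},{"dp":[0,0,-2],"rot":[0,0,0],"claw":0},{"dp":[0,0,-1.6],"rot":[0,0,0],"claw":0},{"dp":[0,0,0],"rot":[0,0,0],"claw":0},{"dp":[0,0,0],"rot":[0,0,0],"claw":0}]'
```

```text
time: 2.82
tool_pos: [0.4568, -0.3246, 0.0641]
tcp_rot: [3.14, -0.003, 3.012]
force: [0.4, 0.5, 0.6]
opening: 1.0
gripper_force: 0.0
```

```bash
python3 -m creep '[{"dp":[0.3,0.25,0],"rot":[0,0,0.01],"claw":0},{"dp":[0,0,0],"rot":[0,0,0],"claw":120},{"dp":[0,0,0],"rot":[0,0,0],"claw":255},{"dp":[0,0,0],"rot":[0,0,0],"claw":255},{"dp":[0,0,0],"rot":[0,0,0],"claw":255},{"dp":[0,0,0],"rot":[0,0,0],"claw":255},{"dp":[0,0,0],"rot":[0,0,0],"claw":255},{"dp":[0,0,0],"rot":[0,0,0],"claw":255},{"dp":[0,0,0],"rot":[0,0,0],"claw":255},{"dp":[0,0,0],"rot":[0,0,0],"claw":255}]'
```

```text
time: 3.65
tool_pos: [0.4615, -0.3225, 0.0658]
tcp_rot: [-3.141, 0.001, 3.024]
force: [-0.8, 0.8, 4.8]
opening: 0.266
gripper_force: 61.4
```

```bash
python3 -m creep '[{"dp":[0,0,1],"rot":[0,0,0],"claw":255},{"dp":[0,0,2.5],"rot":[0,0,0],"claw":255},{"dp":[0,0,3],"rot":[0,0,0],"claw":255},{"dp":[0,0,3],"rot":[0,0,0],"claw":255},{"dp":[0,0,3],"rot":[0,0,0],"claw":255},{"dp":[0,0,3],"rot":[0,0,0],"claw":255},{"dp":[0,0,1],"rot":[0,0,0],"claw":255},{"dp":[0.8,2.2,0],"rot":[0,0,-0.04],"claw":255},{"dp":[0.8,2.2,0],"rot":[0,0,-0.04],"claw":255},{"dp":[0.8,2.2,0],"rot":[0,0,-0.04],"claw":255},{"dp":[0.8,2.2,0],"rot":[0,0,-0.04],"claw":255},{"dp":[0.8,2.2,0],"rot":[0,0,-0.04],"claw":255},{"dp":[0.8,2.2,0],"rot":[0,0,-0.04],"claw":255},{"dp":[0.8,2.2,0],"rot":[0,0,-0.04],"claw":255},{"dp":[0.8,2.2,0],"rot":[0,0,-0.04],"claw":255},{"dp":[0.8,2.2,0],"rot":[0,0,-0.04],"claw":255},{"dp":[0.8,2.2,0],"rot":[0,0,-0.04],"claw":255},{"dp":[0.8,2.2,0],"rot":[0,0,-0.04],"claw":255},{"dp":[0,0,0],"rot":[0,0,0],"claw":255},{"dp":[0,0,0],"rot":[0,0,0],"claw":255}]'
python3 - <<'E'
from h import *
from workcell import bot,eyes
o=bot.get_obs();s=eyes.snapshot("wrist");np.savez("pics/w2.npz",T=wristT(o,s),**s);cv2.imwrite("pics/w2.png",s["image"][...,::-1])
E
```

```text
time: 5.32
tool_pos: [0.5484, -0.0791, 0.2286]
tcp_rot: [-3.14, -0.003, 2.587]
force: [0.1, -0.1, -1.1]
opening: 0.269
gripper_force: 60.8
```

View pics/w2.png

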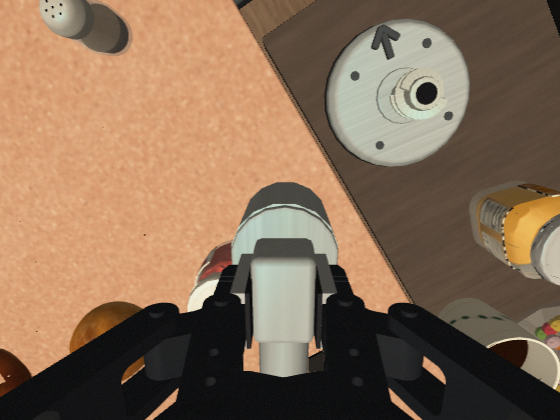

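The wrist view shows the stub top with its dark hole at about (426,93), the arrow tip at (381,24) and the deck disc centred near (398,91). The elbow is held straight between the pads.

```bash
python3 - <<'E'
from h import *
s=dict(np.load("pics/w2.npz"));T=s["T"];w=cloud(s,T)
hole=ray(s,426,93,.096,T);tip=ray(s,381,24,.047,T);print("hole",hole,"tip",tip)
R=w[:180,310:490].reshape(-1,3)
t=R[(R[:,2]>.09)&(R[:,2]<.103)];print("top z",np.median(t[:,2]),t.mean(0),cv2.minEnclosingCircle(np.float32(t[:,:2]*1000)))
d=R[(R[:,2]>.035)&(R[:,2]<.055)];print("deck",np.median(d[:,2]),cv2.minEnclosingCircle(np.float32(d[:,:2]*1000)))
# arrow: dark pixels
g=s["image"].astype(int).max(-1);P=[]
A=np.zeros(g.shape,np.uint8);A[22:62,368:404]=(g[22:62,368:404]<110)
P=np.array([ray(s,u,v,.046,T)[:2] for v,u in np.argwhere(A)]);c=P.mean(0);_,_,V=np.linalg.svd(P-c);print("arrow",len(P),c,V[0],np.arctan2(V[0][1],V[0][0]))
for n,q in(("hole",hole[:2]),("deck",np.array(cv2.minEnclosingCircle(np.float32(d[:,:2]))[0]))):
    for m in(tip[:2],c):e=m-q;print(n,np.linalg.norm(e),"arrow yaw",np.arctan2(e[1],e[0]))
r=w[180:380,225:345].reshape(-1,3);
b=r[(r[:,2]>.252)&(r[:,2]<.27)];print("body z",np.median(b[:,2]),cv2.minAreaRect(np.float32(b[:,:2]*1000)))
col=r[(r[:,2]>.205)&(r[:,2]<.226)];print("collar",np.median(col[:,2]),cv2.minEnclosingCircle(np.float32(col[:,:2]*1000)))
E
```

```text
hole [0.53593225 0.0534193  0.096     ] tip [0.47395319 0.06216533 0.047     ]
top z 0.09688298061742412 [0.53525099 0.0519221  0.09560638] ((535.7059936523438, 53.257747650146484), 19.41733169555664)
deck 0.04146243528600016 ((535.5289916992188, 52.69596862792969), 64.14928436279297)
arrow 593 [0.48453157 0.05941433] [0.99835843 0.05727518] 0.05730654140716972
hole 0.06259310508667335 arrow yaw 3.0014056330082184
hole 0.05174910014842375 arrow yaw 3.025483962157423
deck 0.062298926283336505 arrow yaw 2.989021409643366
deck 0.05143733136664555 arrow yaw 3.010628780575521
body z 0.259304095908791 ((556.365234375, -80.21397399902344), (43.42885208129883, 57.161563873291016), 75.63719177246094)
collar 0.21938107545494134 ((547.232177734375, -78.97203063964844), 26.166780471801758)
```

```bash
python3 -m creep '[{"dp":[-0.1,1.4,0],"rot":[0,0,0.02],"claw":255},{"dp":[-0.15,2,0],"rot":[0,0,0.02],"claw":255},{"dp":[-0.2,2,0],"rot":[0,0,0.02],"claw":255},{"dp":[-0.2,2,0],"rot":[0,0,0.013],"claw":255},{"dp":[-0.2,2,0],"rot":[0,0,0],"claw":255},{"dp":[-0.2,2,-1],"rot":[0,0,0],"claw":255},{"dp":[-0.1,1.8,-1],"rot":[0,0,0],"claw":255},{"dp":[0,0,-1],"rot":[0,0,0],"claw":255},{"dp":[0,0,-1],"rot":[0,0,0],"claw":255},{"dp":[0,0,0],"rot":[0,0,0],"claw":255},{"dp":[0,0,0],"rot":[0,0,0],"claw":255}]'
python3 - <<'E'
from h import *
from workcell import bot,eyes
o=bot.get_obs();s=eyes.snapshot("wrist");T=wristT(o,s);w=cloud(s,T)
print(np.round(o["tool_pos"],4),o["tcp_rot"])
r=w[180:380,225:345].reshape(-1,3);z0=o["tool_pos"][2]-.2286
col=r[(r[:,2]>.205+z0)&(r[:,2]<.226+z0)];c=cv2.minEnclosingCircle(np.float32(col[:,:2]*1000));print("collar",c,"to go mm",535.6-c[0][0],53.1-c[0][1])
E
```

```text
time: 6.28
tool_pos: [0.537, 0.0507, 0.1892]
tcp_rot: [-3.14, -0.002, 2.656]
force: [0.5, 0.4, -2.4]
opening: 0.27
gripper_force: 60.8
[0.537  0.0507 0.1892] [-3.14016688e+00 -1.88195800e-03  2.65570708e+00]
collar ((534.9752807617188, 51.05766296386719), 26.13265037536621) to go mm 0.6247192382812727 2.042337036132814
```

```bash
python3 -m creep '[{"dp":[0.05,0.2,-0.5],"rot":[0,0,0],"claw":255},{"dp":[0,0,-1],"rot":[0,0,0],"claw":255},{"dp":[0,0,-1],"rot":[0,0,0],"claw":255},{"dp":[0,0,-0.8],"rot":[0,0,0],"claw":255},{"dp":[0,0,-0.6],"rot":[0,0,0],"claw":255},{"dp":[0,0,-0.4],"rot":[0,0,0],"claw":255},{"dp":[0,0,0],"rot":[0,0,0],"claw":255}]'
```

```text
time: 6.92
tool_pos: [0.5371, 0.0538, 0.1456]
tcp_rot: [-3.14, -0.003, 2.657]
force: [0.5, 0.3, -1.9]
opening: 0.266
gripper_force: 60.9
```

```bash
python3 -m creep '[{"dp":[0,-0.05,-0.2],"rot":[0,0,0],"claw":255},{"dp":[0,0,-0.2],"rot":[0,0,0],"claw":255},{"dp":[0,0,-0.15],"rot":[0,0,0],"claw":255},{"dp":[0,0,0],"rot":[0,0,0],"claw":255},{"dp":[0,0,0],"rot":[0,0,0],"claw":255}]'
```

```text
time: 7.33
tool_pos: [0.5382, 0.0532, 0.142]
tcp_rot: [-3.141, -0.0, 2.657]
force: [-1.0, -0.4, -0.2]
opening: 0.271
gripper_force: 60.8
```

```bash
python3 -m creep '[{"dp":[0,0,-0.1],"rot":[0,0,-0.05],"claw":255},{"dp":[0,0,0],"rot":[0,0,-0.08],"claw":255},{"dp":[0,0,0],"rot":[0,0,-0.08],"claw":255},{"dp":[0,0,-0.03],"rot":[0,0,-0.08],"claw":255},{"dp":[0,0,-0.03],"rot":[0,0,-0.08],"claw":255},{"dp":[0,0,-0.03],"rot":[0,0,-0.08],"claw":255},{"dp":[0,0,-0.03],"rot":[0,0,-0.08],"claw":255},{"dp":[0,0,-0.03],"rot":[0,0,-0.08],"claw":255},{"dp":[0,0,0],"rot":[0,0,0],"claw":255}]'
```

```text
time: 8.08
tool_pos: [0.5372, 0.0528, 0.1393]
tcp_rot: [-3.139, -0.0, 2.046]
force: [-4.7, -1.3, 0.5]
opening: 0.271
gripper_force: 60.9
```

```bash
python3 -m creep '[{"dp":[0,0,-0.06],"rot":[0,0,-0.09],"claw":255},{"dp":[0,0,-0.04],"rot":[0,0,-0.09],"claw":255},{"dp":[0,0,-0.04],"rot":[0,0,-0.09],"claw":255},{"dp":[0,0,-0.04],"rot":[0,0,-0.09],"claw":255},{"dp":[0,0,-0.04],"rot":[0,0,-0.09],"claw":255},{"dp":[0,0,-0.04],"rot":[0,0,-0.09],"claw":255},{"dp":[0,0,-0.04],"rot":[0,0,-0.09],"claw":255},{"dp":[0,0,-0.04],"rot":[0,0,-0.09],"claw":255},{"dp":[0,0,-0.04],"rot":[0,0,-0.09],"claw":255},{"dp":[0,0,-0.04],"rot":[0,0,-0.09],"claw":255},{"dp":[0,0,0],"rot":[0,0,0],"claw":255},{"dp":[0,0,0],"rot":[0,0,0],"claw":255}]'
```

```text
time: 9.08
tool_pos: [0.5359, 0.0534, 0.1356]
tcp_rot: [-3.136, 0.003, 1.149]
force: [-8.0, -0.8, 6.2]
opening: 0.273
gripper_force: 61.5
```

```bash
python3 -m creep '[{"dp":[0,0,0],"rot":[0,0,0],"claw":200},{"dp":[0,0,0],"rot":[0,0,0],"claw":100},{"dp":[0,0,0],"rot":[0,0,0],"claw":0},{"dp":[0,0,0],"rot":[0,0,0],"claw":0},{"dp":[0,0,0],"rot":[0,0,0],"claw":0},{"dp":[0,0,0],"rot":[0,0,0],"claw":0},{"dp":[0,0,0],"rot":[0,0,0],"claw":0},{"dp":[0,0,0],"rot":[0,0,0],"claw":0},{"dp":[0,0,0],"rot":[0,0,0],"claw":0},{"dp":[0,0,0],"rot":[0,0,0],"claw":0},{"dp":[0,0,0],"rot":[0,0,0],"claw":0}]'
cat > look.py <<'E'
import sys
from h import *
from workcell import bot,eyes
o=bot.get_obs();s=eyes.snapshot("wrist");T=wristT(o,s);w=cloud(s,T)
cv2.imwrite(f"pics/{sys.argv[1]}.png",s["image"][...,::-1]);np.savez(f"pics/{sys.argv[1]}.npz",T=T,**s)
p=w.reshape(-1,3);z=o["tool_pos"][2];print(np.round(o["tool_pos"],4),o["tcp_rot"],o["joint_positions"][5])
q=p[(np.hypot(p[:,0]-.5356,p[:,1]-.053)<.03)]
b=q[(q[:,2]>.155)&(q[:,2]<.185)];top=np.median(b[:,2]) if len(b) else 0;print("top z",top,"body-stub",top-.108,len(b))
b=b[abs(b[:,2]-top)<.003];print(cv2.minAreaRect(np.float32(b[:,:2]*1000)))
c=q[(q[:,2]>.11)&(q[:,2]<.135)];print("collar",np.median(c[:,2]),cv2.minEnclosingCircle(np.float32(c[:,:2]*1000)))
E
python3 look.py w3
```

```text
time: 10.0
tool_pos: [0.5382, 0.0532, 0.1351]
tcp_rot: [-3.142, -0.0, 1.147]
force: [1.1, 0.6, 0.5]
opening: 1.001
gripper_force: 0.0
[0.5382 0.0532 0.1351] [-3.14154698e+00 -7.47588417e-06  1.14683060e+00] 0.39275904351948726
top z 0.16616118792956464 body-stub 0.05816118792956464 7437
((534.8885498046875, 48.375404357910156), (50.996788024902344, 24.05013656616211), 65.04871368408203)
collar 0.12629650089569766 ((538.0579833984375, 54.330074310302734), 26.214139938354492)
```

View pics/w3.png

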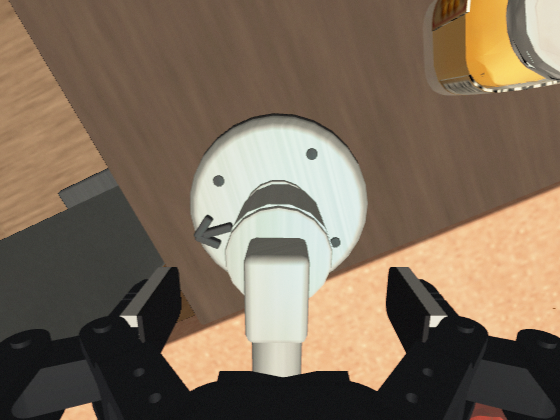

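The elbow is on the stub, about 58 mm above its top, with the fingers clear at both sides. The outlet points down the image and the arrow sits at (212,233), about a quarter turn further on. Next I'll take hold again.

```bash
python3 -m creep '[{"dp":[0,0,0],"rot":[0,0,0],"claw":120},{"dp":[0,0,0],"rot":[0,0,0],"claw":255},{"dp":[0,0,0],"rot":[0,0,0],"claw":255},{"dp":[0,0,0],"rot":[0,0,0],"claw":255},{"dp":[0,0,0],"rot":[0,0,0],"claw":255},{"dp":[0,0,0],"rot":[0,0,0],"claw":255},{"dp":[0,0,0],"rot":[0,0,0],"claw":255},{"dp":[0,0,0],"rot":[0,0,0],"claw":255},{"dp":[0,0,0],"rot":[0,0,0],"claw":255},{"dp":[0,0,0],"rot":[0,0,0],"claw":255}]'
```

```text
time: 10.88
tool_pos: [0.5377, 0.0533, 0.1351]
tcp_rot: [-3.14, 0.0, 1.147]
force: [-4.0, 0.0, 3.3]
opening: 0.27
gripper_force: 60.2
```

```bash
python3 -m creep '[{"dp":[0,0,-0.03],"rot":[0,0,-0.09],"claw":255},{"dp":[0,0,-0.03],"rot":[0,0,-0.09],"claw":255},{"dp":[0,0,-0.03],"rot":[0,0,-0.09],"claw":255},{"dp":[0,0,-0.03],"rot":[0,0,-0.09],"claw":255},{"dp":[0,0,-0.03],"rot":[0,0,-0.09],"claw":255},{"dp":[0,0,-0.03],"rot":[0,0,-0.09],"claw":255},{"dp":[0,0,-0.03],"rot":[0,0,-0.09],"claw":255},{"dp":[0,0,0],"rot":[0,0,0],"claw":255}]'
```

```text
time: 11.55
tool_pos: [0.537, 0.0531, 0.1326]
tcp_rot: [-3.14, 0.003, 0.515]
force: [-4.6, -0.6, 4.2]
opening: 0.271
gripper_force: 60.3
```

Remaining turn: 0.515 − (−0.14) ≈ 0.655 rad.

```bash
python3 -m creep '[{"dp":[0,0,-0.035],"rot":[0,0,-0.094],"claw":255},{"dp":[0,0,-0.035],"rot":[0,0,-0.094],"claw":255},{"dp":[0,0,-0.035],"rot":[0,0,-0.094],"claw":255},{"dp":[0,0,-0.035],"rot":[0,0,-0.094],"claw":255},{"dp":[0,0,-0.035],"rot":[0,0,-0.094],"claw":255},{"dp":[0,0,-0.035],"rot":[0,0,-0.094],"claw":255},{"dp":[0,0,-0.035],"rot":[0,0,-0.094],"claw":255},{"dp":[0,0,0],"rot":[0,0,0],"claw":255},{"dp":[0,0,0],"rot":[0,0,0],"claw":255}]'; python3 look.py w4
```

```text
time: 12.3
tool_pos: [0.5364, 0.0532, 0.1302]
tcp_rot: [3.141, 0.005, -0.139]
force: [-7.0, -0.5, 4.3]
opening: 0.273
gripper_force: 60.1
[0.5364 0.0532 0.1302] [ 3.1408421   0.0045859  -0.13895314] 1.6786861261630148
top z 0.16172565475111128 body-stub 0.05372565475111128 11528
((535.5792236328125, 56.08879089355469), (45.06031036376953, 52.5767936706543), 55.222015380859375)
collar 0.1210290493749488 ((541.0864868164062, 50.879127502441406), 25.72993278503418)
```

View pics/w4.png

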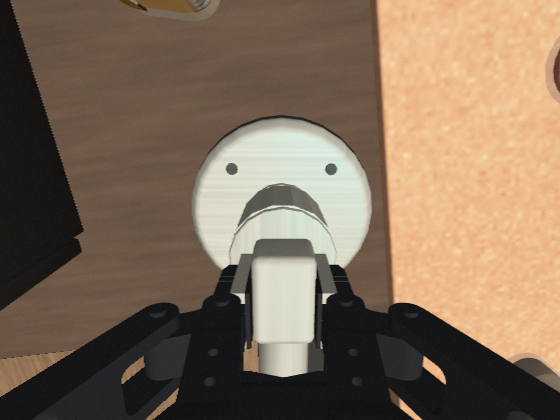

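The two deck holes at (232,169) and (331,169) sit symmetrically about the elbow at x≈283, so it is aligned with the arrow. I'll release and go straight up.

```bash
python3 -m creep '[{"dp":[0,0,0],"rot":[0,0,0],"claw":200},{"dp":[0,0,0],"rot":[0,0,0],"claw":100},{"dp":[0,0,0],"rot":[0,0,0],"claw":0},{"dp":[0,0,0],"rot":[0,0,0],"claw":0},{"dp":[0,0,0],"rot":[0,0,0],"claw":0},{"dp":[0,0,0],"rot":[0,0,0],"claw":0},{"dp":[0,0,0],"rot":[0,0,0],"claw":0},{"dp":[0,0,0],"rot":[0,0,0],"claw":0},{"dp":[0,0,1.5],"rot":[0,0,0],"claw":0},{"dp":[0,0,2.5],"rot":[0,0,0],"claw":0},{"dp":[0,0,2.5],"rot":[0,0,0],"claw":0},{"dp":[0,0,2.5],"rot":[0,0,0],"claw":0},{"dp":[0,0,2.5],"rot":[0,0,0],"claw":0},{"dp":[1,0,2],"rot":[0,0,0],"claw":0},{"dp":[2.5,0,0],"rot":[0,0,0],"claw":0},{"dp":[2.5,0,0],"rot":[0,0,0],"claw":0},{"dp":[2,0,0],"rot":[0,0,0],"claw":0},{"dp":[0,0,0],"rot":[0,0,0],"claw":0},{"dp":[0,0,0],"rot":[0,0,0],"claw":0}]'; python3 look.py w5
```

```text
time: 13.93
tool_pos: [0.6184, 0.0532, 0.265]
tcp_rot: [3.141, 0.001, -0.141]
force: [-0.8, -0.6, -0.0]
opening: 0.999
gripper_force: 0.0
[0.6184 0.0532 0.265 ] [ 3.14143510e+00  1.23290643e-03 -1.41216834e-01] 1.6847464664298277
top z 0.16114615536358967 body-stub 0.05314615536358967 1515
((530.8580932617188, 54.101837158203125), (23.979154586791992, 50.25480270385742), 81.1884765625)
collar 0.12140201491910146 ((538.1616821289062, 52.08753204345703), 26.08099365234375)
```

View pics/w5.png

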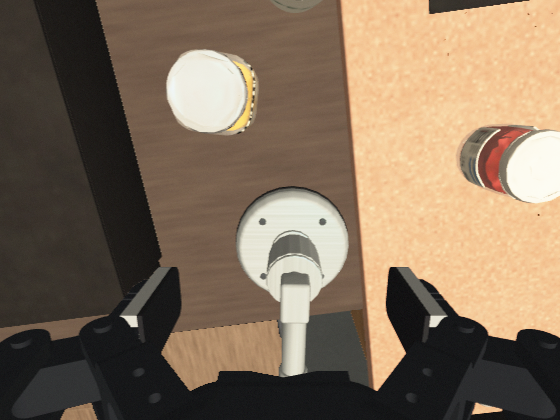

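The freed elbow sits on the stub with its outlet pipe running from (294,290) to (293,370). The deck holes are at (262,222), (323,222) and (264,276), the arrow is hidden under the pipe, and the jars are undisturbed. I'll check the angle against the holes.

```bash
python3 - <<'E'
from h import *
for f,B in(("w5",[(262,222),(323,222)]),("w4",[(232,169),(331,169)])):
    s=dict(np.load(f"pics/{f}.npz"));g=cv2.cvtColor(s["image"],cv2.COLOR_RGB2GRAY).astype(float);P=[]
    for u,v in B:
        w=np.clip(150-g[v-7:v+8,u-7:u+8],0,None);yy,xx=np.mgrid[-7:8,-7:8];P.append(ray(s,u+(w*xx).sum()/w.sum(),v+(w*yy).sum()/w.sum(),.04,s["T"])[:2])
    e=P[0]-P[1];print(f,P,"arrow yaw",(np.arctan2(e[1],e[0])+np.pi/2)%(2*np.pi))
E
```

```text
w5 [array([0.57245387, 0.08138985]), array([0.56299608, 0.01512741])] arrow yaw 2.9998179536121947
w4 [array([0.57295164, 0.08150494]), array([0.56347298, 0.01508234])] arrow yaw 2.999847353073313
```

Arrow yaw is 3.000 and the elbow's is about 2.99. It sits 53 mm above the stub's top, so it's within tolerance.

```bash
python3 -c "
from workcell import job
print(job.sign_off())"
```

```text
the job is handed in; nothing more can be done
None
```

The elbow is screwed onto the stub in two holds: its outlet points at the arrow within about 1° and its body sits about 53 mm above the stub's top. It was let go and the job handed in at about 14 s; sign-off returned no verdict.

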